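# Seal the specimen tub and lift it off the balance

### The job

The orange lid of the specimen tub on the bench balance has caught at one end only: press its raised, black-striped end down until the lid is fully seated and level, while the tub still stands on the balance pan. Then grip the tub by its long sides, lift it straight up about 10 cm clear of the pan and finish while still holding it there, steady and level above the balance, so that the balance can settle to zero. Do not tip the tub or shift the other things on the bench.

Things in the scene. Friction and masses are not known exactly. Their poses are not given: they have to be found in the camera images.
- tub_center (a point): centre of the white rectangular specimen tub with the orange lid, a loose rigid plastic box 84 mm long (its x axis) x 56 mm wide (its y axis) x 60 mm high with the lid seated (walls to 54 mm, lid 6 mm); 0.2 to 0.45 kg. The point lies 30 mm above the tub's underside, on its middle; z is up. The tub stands on the balance pan. The lid's raised end is at the tub's +x end.
- lid (a joint): angle of the orange lid in rad: 0 = seated level on the rim; starts at 0.10 to 0.20, its +x end raised by 8 to 17 mm. It turns about the rim at the tub's -x end, where it has already caught. It is a stiff press fit: about 6 N pressed near the raised end moves it, it stays where it is left, and it stops firmly when seated.
- lid_press (a point): point to press: on the top face of the orange lid, mid-width, 12 mm in from its raised end, on the inner edge of a 10 mm black stripe across that end. The lid is 84 x 52 mm and 6 mm thick; when seated this point is 30 mm above and 30 mm towards +x from the tub's centre.
- pan_top (a point): centre of the top of the balance pan, 50 mm above the bench; axes as the balance's: its display is towards -x, z is up.
- balance: white bench balance, fixed to the bench, body 200 x 180 mm and 38 mm high, with a flat steel pan 130 mm (x) x 150 mm (y), its top 50 mm above the bench. The origin lies on the bench, under point pan_top, the middle of the pan.
- blue_tub: bystander: the same tub with a blue lid, already closed, 84 x 56 x 60 mm, standing on the bench; origin at the middle of its underside
- mug: bystander: blue mug, 80 mm across and 90 mm high; origin at the middle of its underside
- platen: bystander: black steel compression platen, disc 90 mm across with a stub, 40 mm high; origin at the middle of its underside
- jaw: bystander: black steel jaw block, 70 x 50 x 50 mm; origin at the middle of its underside
- wrench: bystander: steel wrench 180 mm long, lying flat on the bench
- oil: bystander: amber bottle with a black cap, 52 mm across and 130 mm high; origin at the middle of its underside
Not all that is in view belongs to the job. What is shaped like the part that bears tub_center but pink, turquoise or yellow is not meant.

How it is judged:
By the outcome, as a careful person would: the job done as asked, in the order asked, and still so for the second after the job is handed in, while the arm keeps its last pose, push and grip.
It also fails if it takes over 42 s, if anything falls off the work surface, if the arm or the gripper's body presses on something with over 40 N, if the wrist force passes 120 N, or if a joint passes its speed limit or range.

### The arm

A 6-joint arm with a two-finger parallel gripper is mounted at the origin on the work surface. World frame = base frame: x ahead of the robot, y to its left, z up, the work surface at z = 0. Lengths are in mm, angles in rad, forces in N, time in s.
With the tool pointing down it reaches from about 350 to 875 mm from the base axis. Payload 4.2 kg.
Tool frame: the origin (TCP) lies on the mounting face of the last link; the fingertips stand 173 mm ahead of it and the grasp point (between the pads) lies grip_point_offset ahead of it (grip_point_offset is the distance from the TCP to the grasp point, in mm); z points along the fingers, y is the line along which they close (so a half turn about z gives the same grasp; the last joint's range is limited). The gripper opens to 85 mm and grips with 20 to 120 N. Pads are 22 mm wide; open, the fingers measure 114 mm over their backs; the gripper's body (76 mm by 85 mm) begins 54 mm behind the grasp point. The pads swing forward as they close: fully open they stand 13 mm farther back than shut.
Start: joints at [-1.07, 0.385, 0.008, 0, -1.194, -0.259], TCP at [149.674, -606.793, 404.712] pointing down, gripper open.
Joint ranges: [-3.14, 3.14], [-1.21, 2.06], [-1.07, 1.41], [-3.16, 2.05], [-2.99, -0.16], [-3.1, 3.1]. Speed limits (rad/s): [2.79, 2.79, 3.14, 3.14, 3.14, 3.14].

### API

Orientations are given as a unit quaternion [x, y, z, w].
In Python, from bench import read_state, get_image, job_done, recognise, place_of, grip_point_offset gives the robot as it stands. The module is installed in compiled form; this text tells all that it offers.
- The arm moves only by the tool carry_out, never from a script. Its arguments are lists of equal length, an entry for each row: "slide": the shift along the tool's x, y, z in m, a list of three; "roll": the turn about the tool's z in degrees; "claw": the finger opening in m, from 0 to 0.0854. A call has 1 to 8 rows; each row is the pose to reach, as a shift and turn from the pose commanded when the call began, along the tool's axes at that moment; what a row does not reach only later rows make up. A row lasts 1/8 s, in which the tool goes at most 62.5 mm and 10.7 degrees, less where a joint would pass 70% of its speed; a pose out of reach is approached as far as the arm can. A call with a gripper value outside its range is refused whole. The fingers move at their own pace and stop on an object; the grip force is fixed at half the most. Time passes only in rows, so rows that repeat a pose let the fingers close. It gives the time, the measured TCP pose, the force, the opening and the grip force at its end, in the units of the state.
- read_state(): the state, without advancing time (a new reading comes with each control period).
- get_image(name): name is "scene" or "top" or "wrist"; returns a dict with "img" (384x512x3 uint8, red, green, blue), "z_map" (384x512 float32, mm along the optical axis (not along the pixel's ray), 0 where there is no reading), "mtx" (3x3 intrinsics, pixels), "world_from_camera" (4x4, takes a point from camera to world coordinates); the wrist camera has in their place "T_tool_cam" (4x4, takes a point from camera to tool coordinates, whose origin is the TCP and whose axes are the flange's). Camera axes: x right, y up, looking along -z (the intrinsics and any distortion apply to the point x, -y, -z); pixel columns grow to the right and rows downward; lengths in mm; the calibration is good to about 2 mm. A picture is of the moment at which its call begins: read the wrist's pose just before it.
- job_done(): hands the job in; it is judged then, once.
Trained networks look in a picture, given as the dict that the camera call returned (one of the last four; its "shot" number tells which), for a name from the list of things; names that differ only in an ending like _2 or _b are one class to them, and where a whole thing is asked for, a point or a joint stands for the part that bears it (a point fixed in the world has none). Each returns a list of dicts, best first, with "conf" (0 to 1); they miss things now and then, are a little off and sometimes report something else, mostly with a low value. They report only what shows in the picture. A call takes as long as a camera call. They do not tell look-alikes from the thing itself.
- recognise(picture, thing): "at" ([column, row] in pixels, amid what is visible of it).
- place_of(picture, thing): "at" ([column, row] in pixels: a listed point, or the origin of a listed thing).
The state is a dict: "clock": time; "joints": joint angles; "joint_vel": joint speeds; "joint_efforts": joint torques, N m; "position": TCP position; "ee_rot": TCP orientation; "contact_force": force on the tool from outside, world axes, zero at the start; "wrist_torque": the same for the moment, N m; "gripper_width": finger opening in mm; "grasp_force": force on a finger pad.
Only numpy, scipy, OpenCV 4.12 (cv2) and the standard library are available. Lean on these libraries where they do the work, as an engineer would, in place of code of your own. Each camera call takes 0.05 s, during which the arm holds its last target. There are 200 camera calls.

## Working session

There is one attempt and no reset: what is moved stays moved. The work goes in short steps, Python scripts to look and compute and a tool call to move; the robot and the scene stay as the last step left them, time stands still between calls to the robot, and variables do not carry over. Pictures are saved under pics/ and viewed, at most 10 in all, crops included, and the job is handed in when it is done.

Besides the shell and the picture viewer there is one more tool, called after "Emit:" as a command line: name --pt "numbers of a row" for each row, then --argument value for the rest. carry_out: Moves the arm, as the interface text tells. Its arguments: {"type":"object","properties":{"slide":{"type":"array"},"roll":{"type":"array"},"claw":{"type":"array"}},"required":["slide","roll","claw"]}

```bash
mkdir -p pics; cat > h.py <<'E'
import numpy as np, cv2
from bench import *
from scipy.spatial.transform import Rotation as R
def world_T(p,st):
    if "world_from_camera" in p: return np.array(p["world_from_camera"])
    T=np.eye(4);T[:3,:3]=R.from_quat(st["ee_rot"]).as_matrix();T[:3,3]=st["position"]
    return T@np.array(p["T_tool_cam"])
def cloud(p,st):
    z=p["z_map"].astype(float);h,w=z.shape;K=np.array(p["mtx"])
    u,v=np.meshgrid(np.arange(w),np.arange(h))
    c=np.stack([(u-K[0,2])/K[0,0]*z,-(v-K[1,2])/K[1,1]*z,-z,np.ones_like(z)],-1)
    return (c@world_T(p,st).T)[...,:3]
def save(p,n): cv2.imwrite("pics/"+n+".png",p["img"][...,::-1])
E
python3 - <<'E'
from h import *
st=read_state();print(st,grip_point_offset)
for n in ("top","scene","wrist"):
    p=get_image(n);save(p,n+"0");C=cloud(p,st);print(n,p.keys())
    for t in ("tub_center","lid_press","pan_top"):
        for r in place_of(p,t)[:3]:
            c,w=np.round(r["at"]).astype(int)
            ok=0<=c<512 and 0<=w<384
            print(t,r, C[w,c].round(1) if ok else None)
a=cv2.imread("pics/top0.png");b=cv2.imread("pics/scene0.png");cv2.imwrite("pics/both.png",cv2.resize(np.vstack([a,b]),(400,600)))
E
```

```text
{'clock': 0.0, 'joints': array([-1.07040790e+00,  3.85565902e-01,  6.63876781e-03, -5.17354662e-04,
       -1.19399169e+00, -2.58582611e-01]), 'joint_vel': array([-0.00154855,  0.00099479, -0.00035342, -0.00017353, -0.00098378,
       -0.00103172]), 'joint_efforts': array([ 1.13424397e-05, -3.92294419e+01,  1.88394284e+01,  4.18610215e+00,
       -4.61503441e-03,  4.00130062e-06]), 'position': array([ 149.6395558 , -606.61477182,  403.6178674 ]), 'ee_rot': array([-1.20513761e-01,  9.92711060e-01,  1.07481081e-03, -1.69807978e-04]), 'contact_force': array([-0.0234919 ,  0.22535859, -0.29155594]), 'wrist_torque': array([-0.01623375, -0.01840659,  0.03967084]), 'grasp_force': 0.0, 'gripper_width': 85.41103232842552} 154.70000000000002
top dict_keys(['img', 'z_map', 'mtx', 'world_from_camera', 'shot'])
tub_center {'at': [263.6, 182.8], 'conf': 0.91} [570.4 -20.  116.4]
tub_center {'at': [194.3, 187.7], 'conf': 0.88} [557.4 215.2  59.2]
tub_center {'at': [319.0, 178.3], 'conf': 0.56} [ 599.5 -206.4   63.9]
lid_press {'at': [264.9, 174.3], 'conf': 0.94} [599.1 -22.6 121.1]
lid_press {'at': [232.5, 248.0], 'conf': 0.79} [359.4  81.4  55.8]
lid_press {'at': [185.6, 185.2], 'conf': 0.6} [567.  242.5  59.7]
pan_top {'at': [384.6, 210.6], 'conf': 0.45} [ 497.1 -448.7    4. ]
scene dict_keys(['img', 'z_map', 'mtx', 'world_from_camera', 'shot'])
tub_center {'at': [180.9, 189.6], 'conf': 0.73} [ 607.6 -195.2   60.2]
tub_center {'at': [298.8, 178.0], 'conf': 0.71} [356.   61.7  62.1]
tub_center {'at': [234.3, 209.0], 'conf': 0.56} [593.7  -0.8 126. ]
lid_press {'at': [298.6, 183.4], 'conf': 0.87} [372.6  72.3  63.3]
lid_press {'at': [315.1, 258.8], 'conf': 0.76} [554.3 242.   60.9]
lid_press {'at': [192.7, 189.2], 'conf': 0.65} [ 582.8 -169.5   59.6]
pan_top {'at': [235.3, 220.7], 'conf': 0.92} [604.6  10.   87.6]
wrist dict_keys(['img', 'z_map', 'mtx', 'T_tool_cam', 'shot'])
```

View pics/top0.png

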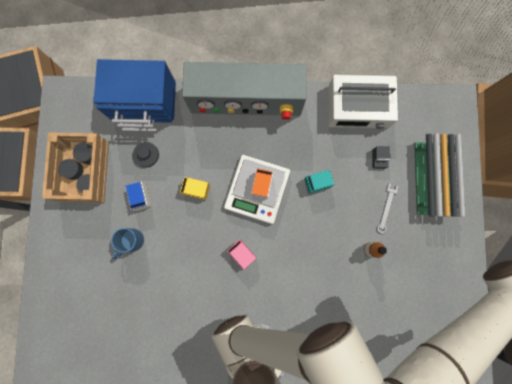

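View pics/scene0.png

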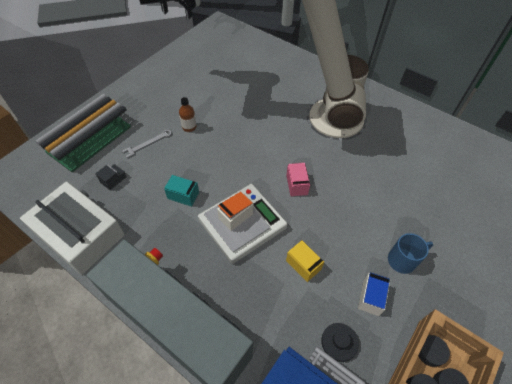

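The top view shows the orange tub on the balance at about (263,183), with its raised striped end at about (265,174), towards world +x. Its surroundings are free, and the pink, yellow and turquoise look-alikes stand away from it. Next I fit the tub from the orange pixels.

```bash
cat >> h.py <<'E'
def orange(p,st,c0,rad=90):
    C=cloud(p,st);H=cv2.cvtColor(p["img"],cv2.COLOR_RGB2HSV)
    m=(H[...,0]>3)&(H[...,0]<16)&(H[...,1]>170)&(H[...,2]>120)&(p["z_map"]>0)
    m&=np.linalg.norm(C[...,:2]-c0,axis=-1)<rad
    m&=C[...,2]>95
    return C,m
def lidfit(p,st,c0):
    C,m=orange(p,st,c0);q=C[m];
    A=np.c_[q[:,:2]-q[:,:2].mean(0),np.ones(len(q))]
    s=np.ones(len(q),bool)
    for _ in range(4):
        k=np.linalg.lstsq(A[s],q[s,2],rcond=None)[0];r=q[:,2]-A@k;s=abs(r)<max(1.5,2*np.std(r[s]))
    q=q[s]
    (c,sz,a)=cv2.minAreaRect(q[:,:2].astype(np.float32))
    print("n",len(q),"mean",q.mean(0).round(1),"slope",np.hypot(*k[:2]).round(3),"dir deg",np.degrees(np.arctan2(k[1],k[0])).round(1),"rect",np.round(c,1),np.round(sz,1),round(a,1),"z at mean",k[2].round(1))
    print("box",cv2.boxPoints((c,sz,a)).round(1).tolist())
E
python3 - <<'E'
from h import *
st=read_state()
print("tool axes",R.from_quat(st["ee_rot"]).as_matrix().round(3).tolist())
for n in("top","scene"): lidfit(get_image(n),st,np.array([580,-20]))
E
```

```text
tool axes [[-0.971, -0.239, 0.0], [-0.239, 0.971, -0.0], [-0.0, -0.0, -1.0]]
n 268 mean [569.7 -11.6 115.4] slope 0.16 dir deg -7.3 rect [568.9 -11.4] [44.2 69.4] 78.8 z at mean 115.3
box [[530.5999755859375, -26.299999237060547], [598.5999755859375, -39.79999923706055], [607.2000122070312, 3.5999999046325684], [539.0999755859375, 17.0]]
n 306 mean [572.7 -10.8 118.1] slope 0.172 dir deg -7.3 rect [575.8 -12.3] [49.4 80. ] 80.2 z at mean 118.0
box [[532.2000122070312, -29.799999237060547], [611.0, -43.400001525878906], [619.5, 5.300000190734863], [540.5999755859375, 18.899999618530273]]
```

Emit:
carry_out --pt "-0.06 0.05 0" --pt "-0.12 0.098 0" --pt "-0.18 0.147 0" --pt "-0.24 0.197 0" --pt "-0.3 0.246 0" --pt "-0.35 0.287 0" --pt "-0.4 0.328 0" --pt "-0.44 0.36 0" --roll '[3, 6, 9, 12, 15, 18, 21, 24.8]' --claw '[0, 0, 0, 0, 0, 0, 0, 0]'

```text
clock: 1.7
position: [450.2, -204.7, 405.3]
ee_rot: [0.096, 0.995, -0.0, 0.001]
contact_force: [0.5, -0.5, 0.5]
gripper_width: -0.2
grasp_force: 0.0
```

```bash
python3 - <<'E'
from h import *
st=read_state();p=get_image("wrist")
print(st["clock"],st["position"],R.from_quat(st["ee_rot"]).as_matrix().round(3).tolist(),st["gripper_width"])
print(np.array(p["T_tool_cam"]).round(2).tolist())
d=np.array([590,-20,404])-st["position"]
print("tool delta mm",R.from_quat(st["ee_rot"]).inv().apply(d))
E
```

```text
1.7 [ 450.23621822 -204.68346779  405.26696912] [[-0.981, 0.192, 0.001], [0.192, 0.981, -0.0], [-0.001, -0.0, -1.0]] -0.1890142154375923
[[0.0, 0.96, 0.27, 67.51], [1.0, -0.0, -0.0, -0.84], [-0.0, 0.27, -0.96, 31.74], [0.0, 0.0, 0.0, 1.0]]
tool delta mm [-101.79884138  208.03506294    1.38262918]
```

Emit:
carry_out --pt "-0.025 0.05 0" --pt "-0.05 0.1 0" --pt "-0.075 0.15 0" --pt "-0.1 0.206 0" --pt "-0.1 0.206 0" --pt "-0.1 0.206 0" --roll '[0, 0, 0, 0, 0, 0]' --claw '[0, 0, 0, 0, 0, 0]'

```text
clock: 2.5
position: [586.6, -23.2, 404.4]
ee_rot: [0.095, 0.995, -0.0, -0.0]
contact_force: [-0.6, 0.4, -0.8]
gripper_width: -0.0
grasp_force: 0.0
```

```bash
python3 - <<'E'
from h import *
st=read_state();p=get_image("wrist");save(p,"w1");C=cloud(p,st)
print(st["clock"],st["position"],R.from_quat(st["ee_rot"]).as_matrix().round(3).tolist())
for t in ("tub_center","lid_press","pan_top"):
    for r in place_of(p,t)[:2]:
        c,w=np.round(r["at"]).astype(int); print(t,r,C[w,c].round(1))
lidfit(p,st,np.array([580,-15]))
E
```

```text
2.5 [586.55556042 -23.17921266 404.37295662] [[-0.982, 0.189, -0.001], [0.189, 0.982, -0.0], [0.001, -0.0, -1.0]]
tub_center {'at': [447.1, 116.3], 'conf': 0.93} [559.2 197.7  60.1]
tub_center {'at': [120.8, 202.0], 'conf': 0.73} [ 586.7 -193.    60.2]
lid_press {'at': [490.5, 116.7], 'conf': 0.92} [569.5 245.8  59.2]
lid_press {'at': [264.4, 204.5], 'conf': 0.71} [602.6 -20.1 120.1]
n 330 mean [586.7 -12.1 118. ] slope 0.18 dir deg -9.5 rect [574.9 -13.3] [50. 81.] 79.4 z at mean 118.1
box [[530.5, -30.399999618530273], [610.0999755859375, -45.29999923706055], [619.2999877929688, 3.9000000953674316], [539.5999755859375, 18.700000762939453]]
```

View pics/w1.png

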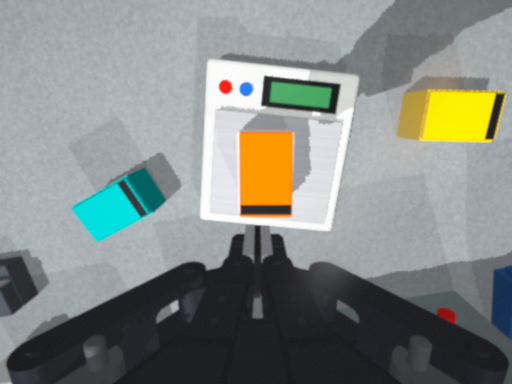

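The wrist view shows the lid square to the tool: columns 240–292, rows 131–216, with the stripe at rows 205–216. The shut fingertips are just beyond it at about (258,235). I'll refine this from the image edges.

```bash
cat >> h.py <<'E'
def lidwrist(p,st,ctr=None):
    """lid rectangle from the wrist picture, in tool axes relative to the TCP"""
    T=np.array(p["T_tool_cam"]);K=np.array(p["mtx"]);H=cv2.cvtColor(p["img"],cv2.COLOR_RGB2HSV)
    m=((H[...,0]>3)&(H[...,0]<19)&(H[...,1]>180)&(H[...,2]>120)).astype(np.uint8)
    n,l,s,_=cv2.connectedComponentsWithStats(m);i=1+np.argmax(s[1:,4]);m=l==i
    z=p["z_map"].astype(float);v,u=np.nonzero(m&(z>0));d=z[v,u]
    q=np.c_[(u-K[0,2])/K[0,0]*d,-(v-K[1,2])/K[1,1]*d,-d]@T[:3,:3].T+T[:3,3]
    A=np.c_[q[:,:2],np.ones(len(q))];s=np.ones(len(q),bool)
    for _ in range(5):
        k=np.linalg.lstsq(A[s],q[s,2],rcond=None)[0];r=q[:,2]-A@k;s=abs(r)<2
    v,u=np.nonzero(m)   # all pixels onto the plane z=k.(x,y,1)
    ray=np.c_[(u-K[0,2])/K[0,0],-(v-K[1,2])/K[1,1],-np.ones(len(u))]@T[:3,:3].T;n_=np.array([k[0],k[1],-1]);o=T[:3,3]
    t=-(n_@o+k[2])/(ray@n_);P=o+ray*t[:,None]
    c,sz,a=cv2.minAreaRect(P[:,:2].astype(np.float32))
    print("clock",st["clock"],"tcp",st["position"].round(1),"px",len(u),"inl",s.mean().round(2),"slope xy",k[:2].round(3),"rect",np.round(c,1),np.round(sz,1),round(a,1),
     "x %.1f %.1f y %.1f %.1f"%(*np.percentile(P[:,0],[.5,99.5]),*np.percentile(P[:,1],[.5,99.5])))
    for x in np.percentile(P[:,0],[.5,50,99.5]): print(" tool x %.1f z %.1f  worldz %.1f"%(x,k@[x,c[1],1],st["position"][2]-k@[x,c[1],1]))
E
python3 - <<'E'
from h import *
st=read_state();p=get_image("wrist");lidwrist(p,st)
E
```

```text
clock 2.7 tcp [586.1 -24.4 405.1] px 3720 inl 1.0 slope xy [ 0.172 -0.002] rect [18.7  8.8] [49.3 69.9] 89.4 x -15.4 53.4 y -15.5 33.4
 tool x -15.4 z 284.1  worldz 121.0
 tool x 19.5 z 290.1  worldz 115.0
 tool x 53.4 z 295.9  worldz 109.2
```

Emit:
carry_out --pt "-0.016 0.009 0.03" --pt "-0.016 0.009 0.06" --pt "-0.016 0.009 0.085" --pt "-0.016 0.009 0.1" --pt "-0.016 0.009 0.1" --pt "-0.016 0.009 0.1" --roll '[0, 0, 0, 0, 0, 0]' --claw '[0, 0, 0, 0, 0, 0]'

```text
clock: 3.5
position: [604.5, -17.6, 306.0]
ee_rot: [0.095, 0.995, 0.0, 0.001]
contact_force: [0.9, 0.6, 0.0]
gripper_width: -0.2
grasp_force: 0.0
```

```bash
python3 - <<'E'
from h import *
st=read_state();p=get_image("wrist");save(p,"w2");lidwrist(p,st);print(st["contact_force"])
E
```

```text
clock 3.5 tcp [604.5 -17.6 306. ] px 9730 inl 1.0 slope xy [ 0.17  -0.001] rect [35.9 -1.6] [50.1 69.8] 89.8 x 1.6 70.8 y -26.3 23.2
 tool x 1.6 z 185.0  worldz 121.0
 tool x 37.3 z 191.0  worldz 114.9
 tool x 70.8 z 196.7  worldz 109.2
[0.88601174 0.58671003 0.01281184]
```

View pics/w2.png

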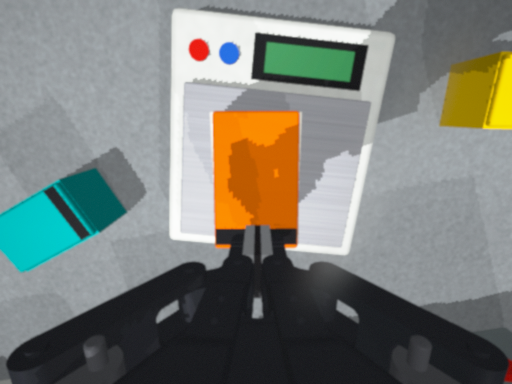

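The closed fingertips are centred over the stripe at about (257,235), and the lid is tilted by 0.17 rad. Pressing now.

Emit:
carry_out --pt "0.001 -0.0015 0.005" --pt "0.001 -0.0015 0.009" --pt "0.001 -0.0015 0.012" --pt "0.001 -0.0015 0.014" --pt "0.001 -0.0015 0.016" --pt "0.001 -0.0015 0.018" --pt "0.001 -0.0015 0.019" --pt "0.001 -0.0015 0.02" --roll '[0, 0, 0, 0, 0, 0, 0, 0]' --claw '[0, 0, 0, 0, 0, 0, 0, 0]'

```text
clock: 4.55
position: [603.9, -19.0, 286.5]
ee_rot: [0.095, 0.995, -0.0, 0.002]
contact_force: [0.8, -1.1, 6.8]
gripper_width: 0.1
grasp_force: 2.9
```

Emit:
carry_out --pt "0 0 0.001" --pt "0 0 0.002" --pt "0 0 0.003" --pt "0 0 0.0035" --pt "0 0 0.0035" --roll '[0, 0, 0, 0, 0]' --claw '[0, 0, 0, 0, 0]'

```text
clock: 5.18
position: [604.1, -19.0, 283.4]
ee_rot: [0.095, 0.995, -0.0, 0.003]
contact_force: [0.8, -0.4, 6.4]
gripper_width: 0.0
grasp_force: 3.3
```

```bash
python3 - <<'E'
from h import *
st=read_state();p=get_image("wrist");lidwrist(p,st);print(st["contact_force"])
E
```

```text
clock 5.175 tcp [604.1 -19.  283.4] px 11359 inl 1.0 slope xy [-0.007 -0.001] rect [34.8 -0.2] [50. 71.] 90.0 x 0.6 70.3 y -24.9 24.6
 tool x 0.6 z 174.4  worldz 109.0
 tool x 40.0 z 174.2  worldz 109.2
 tool x 70.3 z 174.0  worldz 109.4
[ 0.83156854 -0.43390687  6.44206564]
```

Emit:
carry_out --pt "0 0 0.001" --pt "0 0 0.0015" --pt "0 0 0.0015" --roll '[0, 0, 0]' --claw '[0, 0, 0]'

```text
clock: 5.6
position: [604.0, -19.0, 283.0]
ee_rot: [0.095, 0.996, -0.0, 0.003]
contact_force: [-0.9, -1.5, 10.9]
gripper_width: -0.2
grasp_force: 5.8
```

Force is rising with little motion, so the lid is near its stop. I'll press a little more to confirm it.

Emit:
carry_out --pt "0 0 0.001" --pt "0 0 0.0015" --pt "0 0 0.0015" --roll '[0, 0, 0]' --claw '[0, 0, 0]'

```text
clock: 5.98
position: [604.0, -18.9, 282.7]
ee_rot: [0.094, 0.996, -0.0, 0.003]
contact_force: [-3.1, -0.3, 16.5]
gripper_width: 0.4
grasp_force: 8.2
```

Emit:
carry_out --pt "0 0 -0.02" --pt "0.005 0 -0.06" --pt "0.029 0 -0.1" --pt "0.029 0 -0.12" --pt "0.029 0 -0.12" --pt "0.029 0 -0.12" --roll '[0, 0, 0, 0, 0, 0]' --claw '[0, 0, 0, 0.085, 0.085, 0.085]'

```text
clock: 6.72
position: [574.1, -13.3, 396.7]
ee_rot: [0.096, 0.995, -0.0, -0.001]
contact_force: [-0.2, -0.1, -0.7]
gripper_width: 54.2
grasp_force: 0.0
```

```bash
python3 - <<'E'
from h import *
st=read_state();p=get_image("wrist");save(p,"w3");lidwrist(p,st);print(st["contact_force"],R.from_quat(st["ee_rot"]).as_matrix().round(3).tolist())
E
```

```text
clock 6.725 tcp [574.1 -13.3 396.7] px 3561 inl 1.0 slope xy [-0.002 -0.001] rect [2.7 0.3] [49.3 71. ] 89.8 x -32.7 38.1 y -24.1 24.6
 tool x -32.7 z 287.9  worldz 108.8
 tool x 5.0 z 287.8  worldz 108.9
 tool x 38.1 z 287.8  worldz 108.9
[-0.21862554 -0.0527462  -0.65627867] [[-0.982, 0.19, -0.002], [0.19, 0.982, 0.0], [0.002, -0.0, -1.0]]
```

View pics/w3.png

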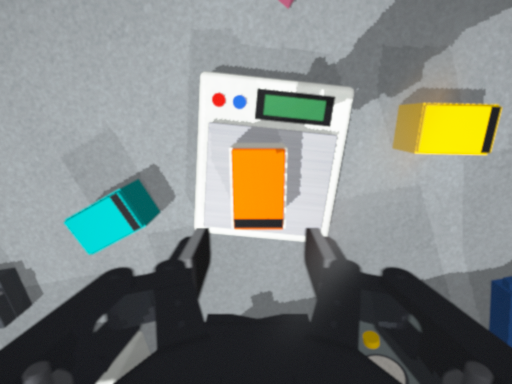

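The lid is seated and level (slope about 0), and the fingers straddle the tub. Lowering to the grip height now.

Emit:
carry_out --pt "-0.003 0.0003 0.01" --pt "-0.003 0.0003 0.01" --pt "-0.003 0.0003 0.05" --pt "-0.003 0.0003 0.09" --pt "-0.003 0.0003 0.13" --pt "-0.003 0.0003 0.152" --pt "-0.003 0.0003 0.162" --pt "-0.003 0.0003 0.162" --roll '[0, 0, 0, 0, 0, 0, 0, 0]' --claw '[0.0854, 0.0854, 0.0854, 0.0854, 0.0854, 0.0854, 0.0854, 0.0854]'

```text
clock: 7.78
position: [577.5, -13.6, 235.8]
ee_rot: [0.095, 0.995, -0.0, -0.0]
contact_force: [0.9, -1.1, 0.5]
gripper_width: 85.6
grasp_force: 0.0
```

```bash
python3 - <<'E'
from h import *
st=read_state();p=get_image("wrist");save(p,"w4");lidwrist(p,st);print(st["contact_force"],st["gripper_width"])
E
```

```text
clock 7.775 tcp [577.5 -13.6 235.8] px 16566 inl 0.99 slope xy [-0.003 -0.002] rect [12.8 -0.4] [50.3 60. ] 89.9 x -14.6 42.8 y -25.2 24.3
 tool x -14.6 z 127.0  worldz 108.7
 tool x 17.7 z 126.9  worldz 108.8
 tool x 42.8 z 126.9  worldz 108.9
[ 0.88045851 -1.05878997  0.54471217] 85.6133965855277
```

View pics/w4.png

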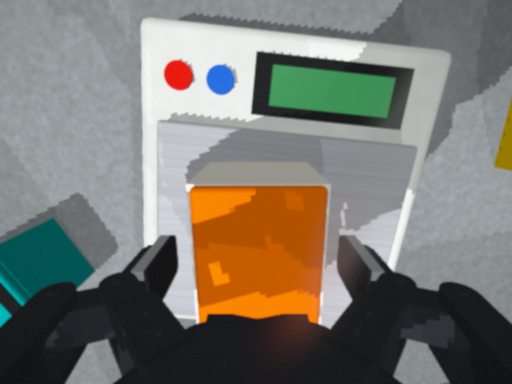

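The fingers sit on either side of the tub, centred to within 1 mm. Closing.

Emit:
carry_out --pt "0 0 0" --pt "0 0 0" --pt "0 0 0" --pt "0 0 0" --pt "0 0 0" --pt "0 0 0" --pt "0 0 0" --pt "0 0 0" --roll '[0, 0, 0, 0, 0, 0, 0, 0]' --claw '[0.075, 0.065, 0.06, 0.05, 0.045, 0.045, 0.045, 0.045]'

```text
clock: 8.82
position: [577.6, -13.4, 236.9]
ee_rot: [0.095, 0.995, 0.0, 0.001]
contact_force: [-2.2, 1.2, 5.6]
gripper_width: 55.4
grasp_force: 65.2
```

Emit:
carry_out --pt "0 0 -0.004" --pt "0 0 -0.012" --pt "0 0 -0.025" --pt "0 0 -0.04" --pt "0 0 -0.055" --pt "0 0 -0.07" --pt "0 0 -0.083" --pt "0 0 -0.093" --roll '[0, 0, 0, 0, 0, 0, 0, 0]' --claw '[0.045, 0.045, 0.045, 0.045, 0.045, 0.045, 0.045, 0.045]'

```text
clock: 9.82
position: [577.3, -13.6, 330.3]
ee_rot: [0.095, 0.995, 0.0, 0.0]
contact_force: [0.2, 0.1, -3.2]
gripper_width: 55.3
grasp_force: 64.4
```

Emit:
carry_out --pt "0 0 -0.005" --pt "0 0 -0.008" --pt "0 0 -0.008" --pt "0 0 -0.008" --pt "0 0 -0.008" --pt "0 0 -0.008" --roll '[0, 0, 0, 0, 0, 0]' --claw '[0.045, 0.045, 0.045, 0.045, 0.045, 0.045]'

```text
clock: 10.58
position: [577.4, -13.6, 337.0]
ee_rot: [0.095, 0.995, -0.0, -0.0]
contact_force: [-0.0, -0.1, -3.6]
gripper_width: 55.2
grasp_force: 64.4
```

```bash
python3 - <<'E'
from h import *
st=read_state();p=get_image("wrist");save(p,"w5");lidwrist(p,st);print(st["contact_force"],st["gripper_width"],abs(st["joint_vel"]).max())
s=get_image("scene");cv2.imwrite("pics/s5.png",cv2.resize(np.vstack([p["img"],s["img"]])[...,::-1],(400,600)))
E
```

```text
clock 10.575 tcp [577.4 -13.6 337. ] px 16596 inl 0.99 slope xy [-0.005 -0.001] rect [12.8 -0.6] [51. 61.] 90.0 x -15.1 43.3 y -25.6 23.9
 tool x -15.1 z 128.2  worldz 208.7
 tool x 17.6 z 128.1  worldz 208.9
 tool x 43.3 z 127.9  worldz 209.1
[-0.02975143 -0.14364767 -3.63254931] 55.166804734497305 0.0013200437790351878
```

View pics/s5.png

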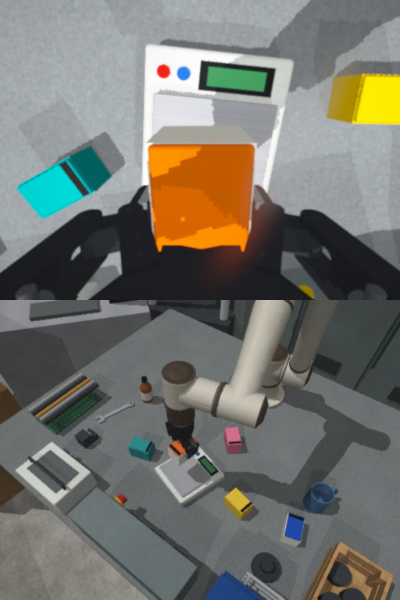

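The tub is held level at (200,190) in the combined picture, about 100 mm above the pan. The lid is seated, and the other things are where they were. Handing in.

```bash
python3 -c "
from bench import *
print(job_done())"
```

```text
the job is handed in; nothing more can be done
None
```

The orange lid was pressed down until it seated level, and the tub was then gripped by its long sides and lifted; it is held steady and level about 100 mm above the pan, and the job was handed in at about 10.6 s.

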